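Fetch the boxed-in cup for painting

TASK

Three square tins crowd the white cup on the ware board. Clear them out of the way first: stack all three upright on the middle of the small bat, largest at the bottom, then the medium one, then the smallest, lined up squarely so that none overhangs the one below. Then stand the cup upright on the centre of the banding wheel, and after that put each tin back upright on the ware board on the very spot where it stood at the start; do not shift the little glaze jar behind the cup.

Things in the scene. Friction and masses are not known exactly. Their poses are not given: they have to be found in the camera images.
- large_tin: Loose square plain aluminium tin with flat lid; 70 x 70 mm in plan, 58 mm tall (the largest of the three). Origin: centre of its underside; z up; x, y square to its sides. Starts on the ware board beside the cup: one tin in front of it (robot side), one left, one right, which is which varies; turned at most 5 degrees against the board.
- medium_tin: Loose square plain aluminium tin with flat lid; 54 x 54 mm in plan, 50 mm tall (the middle one of the three). Origin: centre of its underside; z up; x, y square to its sides. Starts on the ware board beside the cup: one tin in front of it (robot side), one left, one right, which is which varies; turned at most 5 degrees against the board.
- small_tin: Loose square plain aluminium tin with flat lid; 38 x 38 mm in plan, 44 mm tall (the smallest of the three). Origin: centre of its underside; z up; x, y square to its sides. Starts on the ware board beside the cup: one tin in front of it (robot side), one left, one right, which is which varies; turned at most 5 degrees against the board.
- cup: Loose white unglazed ceramic cup without handle, open at the top, 60 mm across the rim, slightly narrower towards the foot, 55 mm tall, wall 5 mm. Origin: centre of its underside; z up. Stands on the ware board; the tins' centres are 70 to 82 mm from it, the glaze jar about 60 mm behind it.
- glaze_jar: Small amber glass jar with white cap, 34 mm across, 50 mm tall, loose, standing behind the cup on the ware board; to be left where it is. Origin: centre of its underside; z up.
- ware_board: Fixed dark wooden board, 220 (x) x 240 (y) x 12 mm thick, on the table, on which the tins, the cup and the glaze jar stand. Origin: centre of its underside, its top is 12 mm higher; its x points away from the robot (turned by at most 12 degrees), y to the left, z up.
- bat: Fixed small square wooden bat, 100 x 100 x 12 mm thick, alone on the table to the left or right of the ware board: the side area on which the tins are stacked. Origin: centre of its underside, its top is 12 mm higher; x and y square to its sides, z up.
- wheel: Fixed round banding wheel (a potter's low turntable, it does not turn here): steel disc 160 mm across on a dark foot, on the other side of the ware board from the bat. Origin: centre of its foot on the table; the disc's top is 52 mm above it; z up.
Mind the look-alikes: they are no part of the job. Leave any pink look-alike of the cup alone. Of the things shaped like the wheel, the steel one is meant.

How it is judged (in metres and radians):
On the way, in this order (a step that is already met when the one before it is completed fails the run):
1. the large tin stands released on the middle of the bat (18 mm each way) (x of large_tin in the frame of bat between -0.018 and 0.018 m and y of large_tin in the frame of bat between -0.018 and 0.018 m and z of large_tin in the frame of bat between 0.008 and 0.016 m and angle between large_tin's own z axis and vertical below 0.06 rad and contact force between the fingers and large_tin below 0.05 N), for 0.2 s.
2. the medium tin stands released on the large one, centred to 9 mm each way and square to it within 0.2 rad (x of large_tin in the frame of bat between -0.018 and 0.018 m and y of large_tin in the frame of bat between -0.018 and 0.018 m and z of large_tin in the frame of bat between 0.008 and 0.016 m and angle between each of large_tin, medium_tin's own z axis and vertical below 0.06 rad and x of medium_tin in the frame of large_tin between -0.009 and 0.009 m and y of medium_tin in the frame of large_tin between -0.009 and 0.009 m and z of medium_tin in the frame of large_tin between 0.054 and 0.062 m and (angle between the x axis of medium_tin and the x axis of large_tin, either way round below 0.2 rad or angle between the x axis of medium_tin and the y axis of large_tin, either way round below 0.2 rad) and contact force between the fingers and medium_tin below 0.05 N), for 0.2 s.
3. the small tin stands released on the medium one, centred to 9 mm each way and square to it within 0.2 rad (x of large_tin in the frame of bat between -0.018 and 0.018 m and y of large_tin in the frame of bat between -0.018 and 0.018 m and z of large_tin in the frame of bat between 0.008 and 0.016 m and angle between each of large_tin, medium_tin, small_tin's own z axis and vertical below 0.06 rad and x of medium_tin in the frame of large_tin between -0.009 and 0.009 m and y of medium_tin in the frame of large_tin between -0.009 and 0.009 m and z of medium_tin in the frame of large_tin between 0.054 and 0.062 m and (angle between the x axis of medium_tin and the x axis of large_tin, either way round below 0.2 rad or angle between the x axis of medium_tin and the y axis of large_tin, either way round below 0.2 rad) and x of small_tin in the frame of medium_tin between -0.009 and 0.009 m and y of small_tin in the frame of medium_tin between -0.009 and 0.009 m and z of small_tin in the frame of medium_tin between 0.046 and 0.054 m and (angle between the x axis of small_tin and the x axis of medium_tin, either way round below 0.2 rad or angle between the x axis of small_tin and the y axis of medium_tin, either way round below 0.2 rad) and contact force between the fingers and small_tin below 0.05 N), for 0.2 s.
4. the cup stands released on the wheel, within 15 mm of its centre, the tins still stacked on the bat (x of large_tin in the frame of bat between -0.018 and 0.018 m and y of large_tin in the frame of bat between -0.018 and 0.018 m and z of large_tin in the frame of bat between 0.008 and 0.016 m and angle between each of large_tin, medium_tin, small_tin, cup's own z axis and vertical below 0.06 rad and x of medium_tin in the frame of large_tin between -0.009 and 0.009 m and y of medium_tin in the frame of large_tin between -0.009 and 0.009 m and z of medium_tin in the frame of large_tin between 0.054 and 0.062 m and (angle between the x axis of medium_tin and the x axis of large_tin, either way round below 0.2 rad or angle between the x axis of medium_tin and the y axis of large_tin, either way round below 0.2 rad) and x of small_tin in the frame of medium_tin between -0.009 and 0.009 m and y of small_tin in the frame of medium_tin between -0.009 and 0.009 m and z of small_tin in the frame of medium_tin between 0.046 and 0.054 m and (angle between the x axis of small_tin and the x axis of medium_tin, either way round below 0.2 rad or angle between the x axis of small_tin and the y axis of medium_tin, either way round below 0.2 rad) and horizontal distance between cup and wheel below 0.015 m and z of cup in the frame of wheel between 0.048 and 0.056 m and contact force between the fingers and cup below 0.05 N), for 0.2 s.
At the end, for the whole second after the job is handed in: The cup stands upright on the wheel within 15 mm of its centre; each tin stands upright within 15 mm of where it was at the start; all released and at rest (horizontal distance between cup and wheel below 0.015 m and z of cup in the frame of wheel between 0.048 and 0.056 m and angle between each of cup, large_tin, medium_tin, small_tin's own z axis and vertical below 0.06 rad and distance of each of large_tin, medium_tin, small_tin from where it was at the start of the episode below 0.015 m and linear speed of each of large_tin, medium_tin, small_tin, cup below 0.02 m/s); the robot touches nothing.
It fails at once if the glaze jar is shifted by more than 20 mm or tipped (distance of glaze_jar from where it was at the start of the episode above 0.02 m or angle between glaze_jar's own z axis and vertical above 0.3 rad).
It also fails if it takes over 144 s, if anything falls off the work surface, if the arm or the gripper's body presses on something with over 40 N, if the wrist force passes 120 N, or if a joint passes its speed limit or range.

ROBOT

A 6-joint arm with a two-finger parallel gripper is mounted at the origin on the work surface. World frame = base frame: x ahead of the robot, y to its left, z up, the work surface at z = 0. Lengths are in mm, angles in degrees, forces in N, time in s.
With the tool pointing down it reaches from about 325 to 900 mm from the base axis. Payload 3.5 kg.
Tool frame: the origin (TCP) lies between the finger pads; the fingertips stand 25 mm ahead of it and the grasp point (between the pads) lies 6 mm ahead of it; z points along the fingers, y is the line along which they close (so a half turn about z gives the same grasp; the last joint's range is limited). The gripper opens to 85 mm and grips with 20 to 120 N. Pads are 22 mm wide; open, the fingers measure 114 mm over their backs; the gripper's body (76 mm by 85 mm) begins 54 mm behind the grasp point. The pads swing forward as they close: fully open they stand 13 mm farther back than shut.
Start: joints at [58.82, 15.837, -1.513, 72.651, 0, 84.076], TCP at [266.67, 565.251, 256.313] pointing down, gripper open.
Joint ranges: [-178.77, 178.77], [-48.84, 107.48], [-61.69, 71.31], [-111.58, 123.2], [-90, 87.43], [-180, 180]. Speed limits (degrees/s): [147.25, 147.25, 180, 180, 180, 180].

INTERFACE

Orientations are given as a 3x3 rotation matrix whose columns are the frame's x, y, z axes.
In Python, from cell import sense, viewer, bot gives the robot as it stands.
- The arm moves only by the tool send_rows, never from a script. Its argument "commands" is a list of rows, each a list of 3 entries, a list of its own where there are three numbers: the shift along the tool's x, y, z in mm, then the turn, a rotation vector about the tool's x, y, z in rad, then the opening in per cent of the stroke, from 0 (shut) to 100 (fully open). A call has exactly 10 rows; each row is the pose to reach, as a shift and turn from the pose commanded when the call began, along the tool's axes at that moment; what a row does not reach only later rows make up. A row lasts 1/8 s, in which the tool goes at most 62.5 mm and 10.7 degrees, less where a joint would pass 70% of its speed; a pose out of reach is approached as far as the arm can. A call with a gripper value outside its range is refused whole. The fingers move at their own pace and stop on an object; the grip force is fixed at half the most. Time passes only in rows, so rows that repeat a pose let the fingers close, or fill a call up. It gives the time, the measured TCP pose, the force, the opening and the grip force at its end, in the units of the state.
- sense(): the state, without advancing time (a new reading comes with each control period).
- viewer.read_camera(name): name is "scene" or "top"; returns (picture, depth): 384x512x3 uint8, blue, green, red; 384x512 float32, mm along the optical axis (not along the pixel's ray), 0 where there is no reading.
- viewer.camera_info(name): a dict with "K" (3x3 intrinsics, pixels), "k1" (the pictures are not rectified: a ray, as slopes to the right and down, at radius r is drawn at 1 + k1 r^2 times it, then the intrinsics apply), "T" (4x4, takes a point from camera to world coordinates). Camera axes: x right, y down, z forward; pixel columns grow to the right and rows downward; lengths in mm; the calibration is good to about 2 mm. A picture is of the moment at which its call begins. camera_info takes no time and is no camera call.
- bot.finish_job(): hands the job in; it is judged then, once.
The state is a dict: "clock": time; "q": joint angles; "dq": joint speeds; "tau": joint torques, N m; "tool_pos": TCP position; "eef_rot": TCP orientation; "force": force on the tool from outside, world axes, zero at the start; "wrist_torque": the same for the moment, N m; "grip_width": opening from 0.0 (shut) to 1.0 (fully open); "grip_force": force on a finger pad.
Only numpy, scipy, OpenCV 4.12 (cv2) and the standard library are available. Lean on these libraries where they do the work, as an engineer would, in place of code of your own. Each camera call takes 0.05 s, during which the arm holds its last target. There are 200 camera calls.

## Working session

There is one attempt and no reset: what is moved stays moved. The work goes in short steps, Python scripts to look and compute and a tool call to move; the robot and the scene stay as the last step left them, time stands still between calls to the robot, and variables do not carry over. Pictures are saved under pics/ and viewed, at most 14 in all, crops included, and the job is handed in when it is done.

Besides the shell and the picture viewer there is one more tool, called after "Request:" as name(argument=value, ...) on one line, values as JSON. send_rows: Moves the arm, as the interface text tells. Its arguments: {"type":"object","properties":{"commands":{"type":"array","items":{"type":"array"}}},"required":["commands"]}

```bash
mkdir -p pics; ls; python3 - <<'E'
from cell import sense, viewer, bot
import cv2,numpy as np
print(sense())
for n in("scene","top"):
    p,d=viewer.read_camera(n); cv2.imwrite(f"pics/{n}0.png",p); np.save(f"{n}0.npy",d)
    print(n,viewer.camera_info(n))
E
```

```text
pics
{'clock': 0.0, 'q': array([ 5.88214478e+01,  1.58775896e+01, -1.59983332e+00,  7.26502006e+01,
        5.38523211e-04,  8.40766514e+01]), 'dq': array([-0.03777348, -0.0012614 , -0.00897769, -0.00142424,  0.02992532,
        0.02741172]), 'tau': array([-7.03463016e-06, -4.45509982e+01,  2.95201260e+01,  1.63541653e-02,
       -2.08451479e-04,  9.18555514e-06]), 'tool_pos': array([266.26977199, 564.62804306, 255.15051329]), 'eef_rot': array([[-9.04416258e-01,  4.26649604e-01, -1.16120682e-03],
       [ 4.26651117e-01,  9.04414292e-01, -1.90084611e-03],
       [ 2.39216808e-04, -2.21458631e-03, -9.99997519e-01]]), 'force': array([-1.04660137, -0.25085265, -0.19538188]), 'wrist_torque': array([-0.02691205,  0.05401351, -0.05627953]), 'grip_force': 0.0, 'grip_width': 0.9972530874105126}
scene {'K': array([[446.88583347,   0.        , 255.22269888],
       [  0.        , 446.88583347, 189.33010328],
       [  0.        ,   0.        ,   1.        ]]), 'k1': -0.05325858035551806, 'T': array([[ 4.71841797e-01,  6.77595575e-01, -5.64118388e-01,
         1.25876000e+03],
       [ 8.81675946e-01, -3.65219916e-01,  2.98767365e-01,
        -3.12714908e+02],
       [-3.58382584e-03, -6.38340544e-01, -7.69745741e-01,
         9.73277447e+02],
       [ 0.00000000e+00,  0.00000000e+00,  0.00000000e+00,
         1.00000000e+00]])}
top {'K': array([[366.04279356,   0.        , 250.30687777],
       [  0.        , 366.04279356, 197.5866364 ],
       [  0.        ,   0.        ,   1.        ]]), 'k1': -0.010706486356395747, 'T': array([[-8.32844490e-03, -9.96937773e-01,  7.77541928e-02,
         4.97158495e+02],
       [-9.99556678e-01,  6.07710281e-03, -2.91464589e-02,
         6.41746123e+01],
       [ 2.85846856e-02, -7.79624673e-02, -9.96546421e-01,
         1.10991817e+03],
       [ 0.00000000e+00,  0.00000000e+00,  0.00000000e+00,
         1.00000000e+00]])}
```

View pics/top0.png

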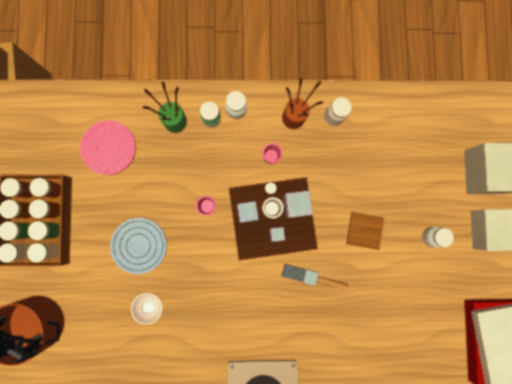

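View pics/scene0.png

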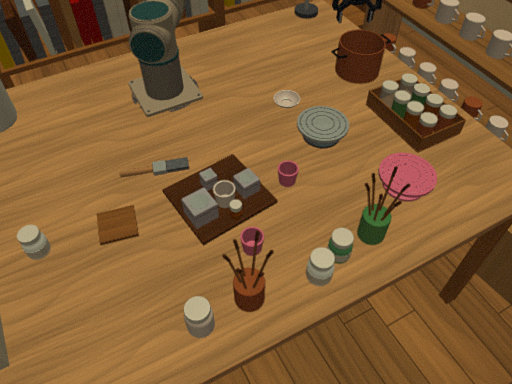

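The top view shows the board at (272,218). On it are the medium tin on the left at (248,211), the large tin on the right at (298,204), the small tin in front at (277,235), the cup at (272,208) and the jar at (271,188). The bat is at (365,230).

Look-alikes:
- **Cups:** white at (272,208), pink at (206,205) and (272,154). The white one on the board is meant.
- **Wheels:** steel at (138,245), pink at (108,147). The steel one is meant.

I'll confirm with an enlarged crop.

```bash
cat > h.py <<'E'
import cv2,numpy as np
from cell import sense, viewer, bot
def ray(n,uv):
    c=viewer.camera_info(n);K=c["K"]
    x=(np.atleast_2d(uv).astype(float)-[K[0,2],K[1,2]])/K[0,0]
    y=x.copy()
    for _ in range(10): y=x/(1+c["k1"]*(y**2).sum(1,keepdims=True))
    d=np.c_[y,np.ones(len(y))]@c["T"][:3,:3].T
    return c["T"][:3,3],d
def plane(n,uv,z):
    o,d=ray(n,uv); return o+d*((z-o[2])/d[:,2])[:,None]
def proj(n,P):
    c=viewer.camera_info(n);T=c["T"];p=(np.atleast_2d(P)-T[:3,3])@T[:3,:3]
    s=p[:,:2]/p[:,2:];s=s*(1+c["k1"]*(s**2).sum(1,keepdims=True));return s*c["K"][0,0]+c["K"][:2,2]
def cloud(n,d):
    v,u=np.nonzero(d>0);o,r=ray(n,np.c_[u,v]);P=o+r*d[v,u][:,None]
    out=np.zeros(d.shape+(3,));out[v,u]=P;return out
E
python3 - <<'E'
from h import *
p=cv2.imread("pics/top0.png");d=np.load("top0.npy")
c=cv2.resize(p[130:280,100:390],None,fx=2.7,fy=2.7,interpolation=cv2.INTER_NEAREST);cv2.imwrite("pics/crop0.png",c)
C=cloud("top",d)
for u,v in[(248,211),(298,204),(277,235),(271,188),(272,208),(365,230),(138,245),(250,245),(330,250),(340,180)]:
    print((u,v),C[v,u].round(1),p[v,u])
S=cv2.imread("pics/scene0.png");D=cloud("scene",np.load("scene0.npy"))
for u,v in[(200,205),(246,180),(208,174),(117,224),(322,122),(235,206),(60,280),(224,187)]: print((u,v),D[v,u].round(1),S[v,u])
E
```

```text
(248, 211) [540.5  40.4  61.2] [178 196 180]
(298, 204) [ 559.1 -102.6   68.8] [170 197 179]
(277, 235) [471.1 -42.5  55.6] [172 194 178]
(271, 188) [606.3 -26.4  61.8] [196 232 240]
(272, 208) [550.7 -32.4  17.8] [204 233 239]
(365, 230) [ 482.5 -313.8   11.3] [ 30  87 151]
(138, 245) [445.9 355.7  47.5] [185 191 176]
(250, 245) [440.9  34.    7.4] [15 44 86]
(330, 250) [ 422.8 -209.3   -3.2] [ 81 167 228]
(340, 180) [ 636.8 -245.9   -3.6] [ 77 159 221]
(200, 205) [ 578.7 -111.8   74. ] [117 139 133]
(246, 180) [549.3  35.   60.7] [118 136 133]
(208, 174) [477.4 -45.3  56.8] [113 133 134]
(117, 224) [ 486.2 -317.3   12.3] [ 36  75 117]
(322, 122) [443.9 352.   51.6] [113 130 133]
(235, 206) [0. 0. 0.] [137 172 183]
(60, 280) [ 570.7 -493.4   -3.4] [ 55 104 145]
(224, 187) [532.3 -23.6  46.6] [ 69  89 102]
```

View pics/crop0.png

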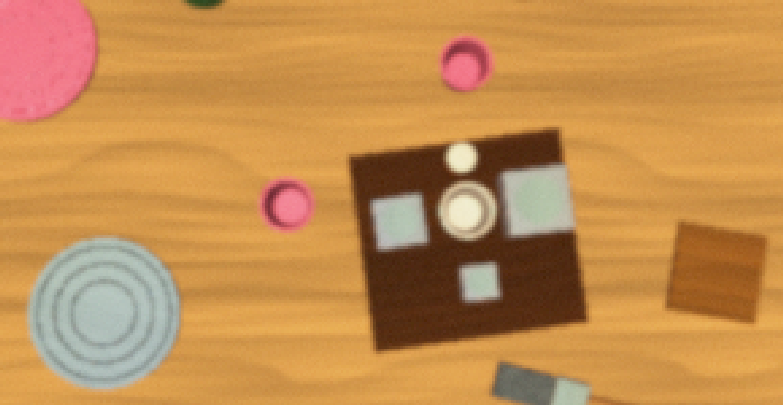

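The crop confirms the picks: the white cup on the dark board at (465,210) in crop pixels, and the steel wheel at (105,312). Now the measurements.

```bash
cat >> h.py <<'E'
def big(m,near):
    n,l,s,c=cv2.connectedComponentsWithStats(m.astype(np.uint8));k=l[near[1],near[0]]
    assert k>0,near
    return (l==k)
def rect(n,img,near,z,f,up=4):
    """subpixel min-area rectangle on plane z of the blob under `near`, mask given by f(hsv,bgr) on the enlarged picture"""
    x0,y0=near[0]-40,near[1]-40
    c=cv2.resize(img[y0:y0+80,x0:x0+80],None,fx=up,fy=up,interpolation=cv2.INTER_CUBIC)
    m=big(f(cv2.cvtColor(c,cv2.COLOR_BGR2HSV),c.astype(int)),(40*up,40*up))
    k=max(cv2.findContours(m.astype(np.uint8),cv2.RETR_EXTERNAL,cv2.CHAIN_APPROX_NONE)[0],key=cv2.contourArea)[:,0]
    uv=(k+.5)/up-.5+[x0,y0]
    W=plane(n,uv,z)[:,:2];return W,cv2.minAreaRect(W.astype(np.float32)),m
E
python3 - <<'E'
from h import *
p=cv2.imread("pics/top0.png");C=cloud("top",np.load("top0.npy"))
S=cv2.imread("pics/scene0.png");D=cloud("scene",np.load("scene0.npy"))
tin=lambda h,b:h[...,1]<75
O=viewer.camera_info("top")["T"][:3,3]
for nm,uv,z,s in[("L",(298,204),70,70),("M",(248,211),62,54),("S",(277,235),56,38)]:
    W,r,m=rect("top",p,uv,z,tin);print(nm,np.round(r[0],1),np.round(r[1],1),round(r[2],1))
    # far edges in rect axes
    a=np.radians(r[2]);a=(a+np.pi/4)%(np.pi/2)-np.pi/4
    R=np.array([[np.cos(a),-np.sin(a)],[np.sin(a),np.cos(a)]]);w=W@R;o=O[:2]@R;lo,hi=np.percentile(w,2,0),np.percentile(w,98,0)
    c=np.where((lo+hi)/2>o,hi-s/2,lo+s/2);print("  yaw",np.degrees(a).round(1),"ext",hi-lo,"far-edge centre",(R@c).round(1))
    for nn,X in(("top",C),("scene",D)):
        M=(abs(X[...,2]-z)<6)&(np.hypot(X[...,0]-r[0][0],X[...,1]-r[0][1])<s*.75)
        q=X[M];rr=cv2.minAreaRect(q[:,:2].astype(np.float32));print("  depth",nn,len(q),q.mean(0).round(1),np.round(rr[0],1),np.round(rr[1],1),round(rr[2],1))
for nm,uv,z,f in[("board",(265,240),12,lambda h,b:(b.sum(2)<250)),("bat",(365,230),12,lambda h,b:b[...,2]<190),("wheel",(138,245),52,lambda h,b:h[...,1]<80),("jar",(271,188),62,lambda h,b:h[...,1]<75)]:
    W,r,m=rect("top",p,uv,z,f);print(nm,np.round(r[0],1),np.round(r[1],1),round(r[2],1),"mean",((W.min(0)+W.max(0))/2).round(1),np.ptp(W,0))
W,r,m=rect("top",p,(272,211),67,lambda h,b:b[...,2]>140);print("cup",r,np.ptp(W,0),(W.min(0)+W.max(0))/2)
E
```

```text
L [ 559.9 -102.2] [71.9 73.3] 6.6
  yaw 6.6 ext [71.36661826 72.78663561] far-edge centre [ 560.7 -103.5]
  depth top 595 [ 560.2 -104.3   68.8] [559.9 -96.4] [70.1 88.9] 6.0
  depth scene 629 [ 564.6 -107.1   69.4] [562.1 -97.5] [74.3 91.7] 7.5
M [539.3  42.3] [56.1 56.5] 8.5
  yaw 8.5 ext [55.62561993 55.92769562] far-edge centre [540.2  41.4]
  depth top 347 [539.8  41.3  60.7] [540.   41.4] [54.  53.4] 9.1
  depth scene 320 [543.9  38.7  61.4] [542.   40.2] [56.1 56. ] 9.3
S [474.3 -42.6] [40.  41.4] 5.5
  yaw 5.5 ext [39.60704872 41.02772192] far-edge centre [473.6 -44.2]
  depth top 170 [474.7 -44.2  54.9] [475. -44.] [37.5 37.3] 2.8
  depth scene 151 [478.3 -46.7  55.3] [476.8 -45.7] [38.6 38.1] 8.3
board [500.9 -25.2] [179.3 214.8] 6.9 mean [488.7 -19.5] [176.62614904 221.63381618]
bat [ 482.5 -311.6] [111.4 101.9] 79.8 mean [ 482.7 -312.1] [114.29914197 120.84859436]
wheel [445.2 354.8] [159.5 158.6] 0.5 mean [445.2 354.8] [159.35190377 158.82057245]
jar [606.7 -24.2] [29.6 29. ] 89.7 mean [606.7 -24.2] [29.00863401 29.63954051]
cup ((550.1593627929688, -29.594993591308594), (62.33369445800781, 61.54188537597656), 89.38543701171875) [61.58026168 62.44779178] [550.15279644 -29.60574274]
```

```bash
cat >> h.py <<'E'
def Rz(yaw): # tool down, tool y axis at world angle yaw (deg)
    a=np.radians(yaw);y=np.array([np.cos(a),np.sin(a),0]);z=np.array([0,0,-1.]);return np.c_[np.cross(y,z),y,z]
def go(p0,yaw0,p1,yaw1=None):
    """row entries from commanded pose (p0,yaw0) to (p1,yaw1)"""
    s=Rz(yaw0).T@(np.array(p1,float)-p0);return s.round(1).tolist(),round(-np.radians((yaw0 if yaw1 is None else yaw1)-yaw0),3)
E
python3 - <<'E'
from h import *
S=cv2.imread("pics/scene0.png")
for nm,uv,z,f in[("bat",(117,224),12,lambda h,b:b[...,2]<125),("wheel",(322,122),52,lambda h,b:h[...,1]<80)]:
    W,r,m=rect("scene",S,uv,z,f);print(nm,np.round(r[0],1),np.round(r[1],1),round(r[2],1),((W.min(0)+W.max(0))/2).round(1),np.ptp(W,0))
    cv2.imwrite(f"pics/m_{nm}.png",m*255)
print(go([266.67,565.251,256.313],64.745,[561.5,-104.5,200],7))
p=cv2.imread("pics/top0.png")
for t in(160,180,200):
    W,r,m=rect("top",p,(365,230),12,lambda h,b:b[...,2]<t);print(t,np.round(r[0],1),np.round(r[1],1),round(r[2],1))
E
```

```text
bat [ 486.9 -317.8] [102.2 107.8] 78.8 [ 486.6 -317.5] [123.39354049 116.50219011]
wheel [451.5 342.7] [161.3 179.5] 20.2 [455.5 347.3] [175.28835367 167.59064733]
([-552.4, -479.9, 56.3], np.float64(1.008))
160 [ 467.  -308.4] [98.8 65.5] 78.7
180 [ 482.2 -311.9] [105.9  99.8] 79.7
200 [ 482.7 -315.8] [242.6 105.1] 80.2[ WARN:0@0.313] global loadsave.cpp:1063 imwrite_ Unsupported depth image for selected encoder is fallbacked to CV_8U.
```

Request:
send_rows(commands=[[[-28, -24, 3], [0, 0, 0.05], 100], [[-69, -60, 7], [0, 0, 0.15], 100], [[-111, -96, 11], [0, 0, 0.25], 100], [[-155, -135, 15], [0, 0, 0.36], 100], [[-199, -173, 20], [0, 0, 0.47], 100], [[-243, -211, 24], [0, 0, 0.58], 100], [[-288, -250, 28], [0, 0, 0.69], 100], [[-332, -288, 32], [0, 0, 0.8], 100], [[-376, -326, 36], [0, 0, 0.91], 100], [[-415, -360, 42], [0, 0, 1.008], 100]])

```text
clock: 1.35
tool_pos: [488.9, 60.6, 214.1]
eef_rot: [[-0.118, 0.993, 0.0], [0.993, 0.118, 0.0], [0.0, 0.0, -1.0]]
force: [0.6, 1.0, -0.4]
grip_width: 1.002
grip_force: 0.0
```

```bash
python3 - <<'E'
from h import *
p0=np.array([266.67,565.251,256.313])+Rz(64.745)@[-415,-360,42];s=sense();print(p0,s["tool_pos"],s["eef_rot"][:,1],s["clock"])
print(go(p0,7,[562,-105,200]),go(p0,7,[562,-105,51]))
E
```

```text
[488.41027542  62.60176817 214.313     ] [488.87310722  60.58246861 214.08864705] [9.93054946e-01 1.17651123e-01 2.95673136e-04] 1.35
([-175.3, 52.6, 14.3], np.float64(-0.0)) ([-175.3, 52.6, 163.3], np.float64(-0.0))
```

Request:
send_rows(commands=[[[-45, 14, 10], [0, 0, 0], 100], [[-95, 29, 14], [0, 0, 0], 100], [[-145, 44, 14], [0, 0, 0], 100], [[-168, 50, 14], [0, 0, 0], 100], [[-175, 52.5, 20], [0, 0, 0], 100], [[-175, 52.5, 55], [0, 0, 0], 100], [[-175, 52.5, 90], [0, 0, 0], 100], [[-175, 52.5, 104], [0, 0, 0], 100], [[-175, 52.5, 104], [0, 0, 0], 100], [[-175, 52.5, 104], [0, 0, 0], 100]])

```text
clock: 2.6
tool_pos: [562.8, -104.5, 111.7]
eef_rot: [[-0.122, 0.992, 0.002], [0.992, 0.122, -0.001], [-0.001, 0.002, -1.0]]
force: [0.4, 0.1, -0.1]
grip_width: 0.999
grip_force: 0.0
```

```bash
python3 - <<'E'
from h import *
p,d=viewer.read_camera("scene");cv2.imwrite("pics/a.png",cv2.resize(p[110:270,120:310],None,fx=4,fy=3.75)[:600])
p,d=viewer.read_camera("scene")
cv2.imwrite("pics/a.png",cv2.resize(p[120:250,130:300],None,fx=4,fy=4))
print(sense())
E
```

```text
{'clock': 2.7, 'q': array([-1.70183691e+01,  1.70725738e+01, -1.84989821e+01,  5.42531636e+01,
        9.50672421e-04,  6.59731394e+01]), 'dq': array([-0.1465595 ,  0.04258817, -0.10030674,  0.03250569, -0.06917627,
        0.08633473]), 'tau': array([ 7.79367867e-02, -4.12912452e+01,  2.52240908e+01,  1.08490649e-02,
        3.03094814e-03,  3.50988294e-04]), 'tool_pos': array([ 563.08081706, -104.89014702,  111.97761605]), 'eef_rot': array([[-1.22014665e-01,  9.92523972e-01,  2.93011423e-03],
       [ 9.92527535e-01,  1.22017700e-01, -8.79500927e-04],
       [-1.23045155e-03,  2.80090705e-03, -9.99995320e-01]]), 'force': array([ 0.14273044, -0.18903559,  0.42388154]), 'wrist_torque': array([ 0.01866482, -0.03166645,  0.02964245]), 'grip_force': 0.0, 'grip_width': 0.9978791910360401}
```

View pics/a.png

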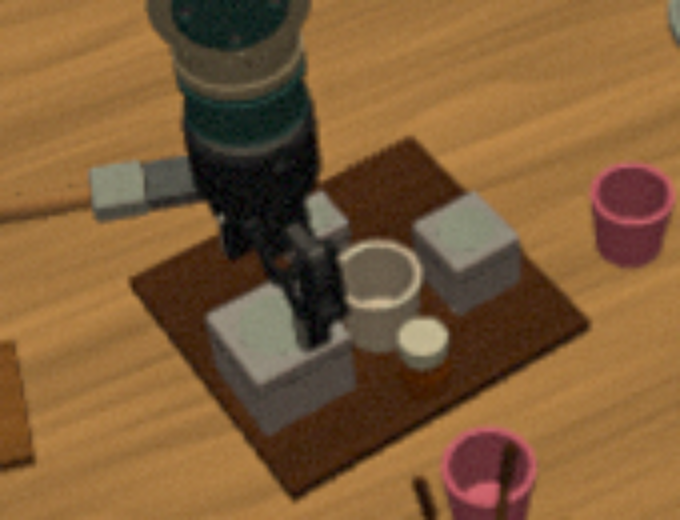

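The gripper is above the large tin, at crop (265,330), with its far finger towards the tin's far edge. Descending and gripping.

Request:
send_rows(commands=[[[0, 0, 12], [0, 0, 0], 100], [[0, 0, 24], [0, 0, 0], 100], [[0, 0, 34], [0, 0, 0], 100], [[0, 0, 44], [0, 0, 0], 100], [[0, 0, 54], [0, 0, 0], 100], [[0, 0, 59], [0, 0, 0], 100], [[0, 0, 59], [0, 0, 0], 60], [[0, 0, 59], [0, 0, 0], 60], [[0, 0, 59], [0, 0, 0], 60], [[0, 0, 59], [0, 0, 0], 60]])

```text
clock: 3.95
tool_pos: [561.7, -104.6, 51.1]
eef_rot: [[-0.122, 0.993, -0.0], [0.993, 0.122, 0.0], [0.0, -0.0, -1.0]]
force: [0.7, 0.5, -3.3]
grip_width: 0.813
grip_force: 70.0
```

```bash
python3 - <<'E'
from h import *
p=np.array([488.410,62.602,214.313])+Rz(7)@[-175,52.5,163];print(p)
print(go(p,7,[484.5,-314.5,52]))
E
```

```text
[ 561.84580806 -104.69543601   51.313     ]
([-198.8, -102.3, -0.7], np.float64(-0.0))
```

Request:
send_rows(commands=[[[0, 0, -8], [0, 0, 0], 60], [[0, 0, -25], [0, 0, 0], 60], [[0, 0, -45], [0, 0, 0], 60], [[0, 0, -60], [0, 0, 0], 60], [[-20, -10, -70], [0, 0, 0], 60], [[-55, -28, -70], [0, 0, 0], 60], [[-95, -48, -70], [0, 0, 0], 60], [[-135, -68, -70], [0, 0, 0], 60], [[-165, -84, -70], [0, 0, 0], 60], [[-180, -92, -70], [0, 0, 0], 60]])

```text
clock: 5.2
tool_pos: [492.0, -296.3, 122.2]
eef_rot: [[-0.12, 0.993, 0.001], [0.993, 0.12, -0.001], [-0.001, 0.001, -1.0]]
force: [0.7, 0.3, -3.3]
grip_width: 0.81
grip_force: 69.7
```

Request:
send_rows(commands=[[[-12, -7, 0], [0, 0, 0], 60], [[-19, -10, 10], [0, 0, 0], 60], [[-19, -10, 28], [0, 0, 0], 60], [[-19, -10, 46], [0, 0, 0], 60], [[-19, -10, 59], [0, 0, 0], 60], [[-19, -10, 66], [0, 0, 0], 60], [[-19, -10, 69], [0, 0, 0], 60], [[-19, -10, 69.5], [0, 0, 0], 60], [[-19, -10, 69.5], [0, 0, 0], 100], [[-19, -10, 69.5], [0, 0, 0], 100]])

```text
clock: 6.45
tool_pos: [485.8, -315.5, 53.2]
eef_rot: [[-0.122, 0.993, 0.002], [0.993, 0.122, -0.002], [-0.002, 0.002, -1.0]]
force: [-0.3, 0.1, -0.3]
grip_width: 1.004
grip_force: 0.0
```

Request:
send_rows(commands=[[[0, 0, 0], [0, 0, 0], 100], [[0, 0, -15], [0, 0, 0], 100], [[0, 0, -40], [0, 0, 0], 100], [[0, 0, -75], [0, 0, 0], 100], [[20, 3, -100], [0, 0, 0], 100], [[60, 10, -110], [0, 0, 0], 100], [[110, 18, -110], [0, 0, 0], 100], [[165, 26, -110], [0, 0, 0], 100], [[220, 35, -110], [0, 0, 0], 100], [[270, 43, -110], [0, 0, 0], 100]])

```text
clock: 7.7
tool_pos: [494.8, -39.7, 163.2]
eef_rot: [[-0.122, 0.993, 0.002], [0.993, 0.122, -0.0], [-0.001, 0.002, -1.0]]
force: [0.0, 0.3, -1.1]
grip_width: 1.002
grip_force: 0.0
```

```bash
python3 - <<'E'
from h import *
L=np.array([561.846,-104.695,51.313]);p=L+Rz(7)@[-199,-102,-.5];print("place",p);q=p+Rz(7)@[270,43,-110];print(q,sense()["tool_pos"])
print(go(q,7,[541.5,40.3,44]))
c,d=viewer.read_camera("top");C=cloud("top",d)
for n,c_,b in(("top",c,0),):
    W,r,m=rect("top",c_,(365,222),70,lambda h,b:h[...,1]<75);print(r)
for n in("top","scene"):
    if n=="scene": c,d=viewer.read_camera(n);C=cloud(n,d)
    q=C[(abs(C[...,2]-69.5)<6)&(np.hypot(C[...,0]-484,C[...,1]+314)<55)];print(n,q.mean(0),cv2.minAreaRect(q[:,:2].astype(np.float32)))
cv2.imwrite("pics/b.png",cv2.resize(c[140:270,60:230],None,fx=4,fy=4))
E
```

```text
place [ 484.85829187 -314.6423572    51.813     ]
[494.63305367 -41.41451449 161.813     ] [494.83972832 -39.71565225 163.21828284]
([75.4, 56.5, 117.8], np.float64(-0.0))
((485.93389892578125, -307.71612548828125), (68.59474182128906, 80.36102294921875), 7.148519039154053)
top [ 486.27944389 -315.04809382   68.78377077] ((486.5232238769531, -316.3942565917969), (70.46885681152344, 71.21147155761719), 6.04944372177124)
scene [ 491.4431527  -318.34095743   69.38506927] ((488.2813415527344, -318.2154846191406), (73.62258911132812, 69.58839416503906), 7.947009086608887)
```

View pics/b.png

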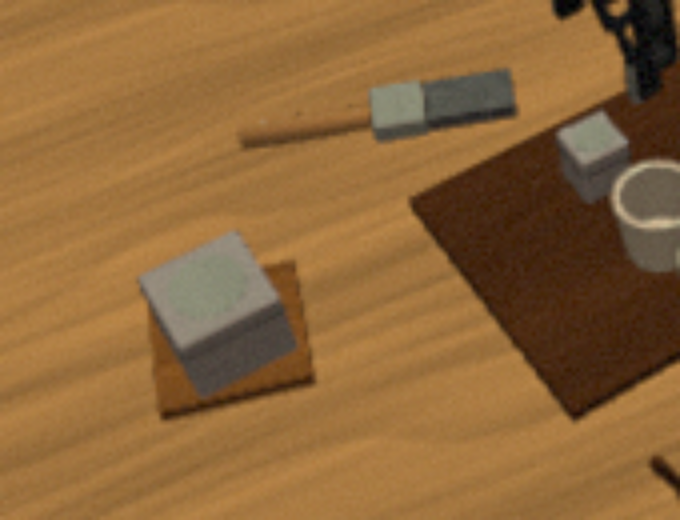

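The large tin sits squarely on the bat at crop (215,310), measured about 4 mm off the bat's centre. Now the medium tin.

Request:
send_rows(commands=[[[35, 26, 0], [0, 0, 0], 100], [[65, 49, 0], [0, 0, 0], 100], [[75.5, 56.5, 15], [0, 0, 0], 100], [[75.5, 56.5, 45], [0, 0, 0], 100], [[75.5, 56.5, 75], [0, 0, 0], 100], [[75.5, 56.5, 100], [0, 0, 0], 100], [[75.5, 56.5, 115], [0, 0, 0], 100], [[75.5, 56.5, 118], [0, 0, 0], 45], [[75.5, 56.5, 118], [0, 0, 0], 45], [[75.5, 56.5, 118], [0, 0, 0], 45]])

```text
clock: 9.05
tool_pos: [542.4, 40.2, 44.8]
eef_rot: [[-0.122, 0.993, 0.002], [0.993, 0.122, -0.0], [-0.0, 0.002, -1.0]]
force: [-0.2, 0.4, -2.5]
grip_width: 0.622
grip_force: 63.8
```

```bash
python3 - <<'E'
from h import *
p=np.array([494.633,-41.415,161.813])+Rz(7)@[75.5,56.5,118];print(p,sense()["tool_pos"])
print(go(p,7,[484.858,-314.642,p[2]+58.5]))
E
```

```text
[541.51072214  40.40785235  43.813     ] [542.41984433  40.24845958  44.7595417 ]
([-345.5, -99.5, -58.5], np.float64(-0.0))
```

Request:
send_rows(commands=[[[0, 0, -10], [0, 0, 0], 45], [[0, 0, -32], [0, 0, 0], 45], [[0, 0, -62], [0, 0, 0], 45], [[0, 0, -88], [0, 0, 0], 45], [[-25, -7, -98], [0, 0, 0], 45], [[-75, -22, -98], [0, 0, 0], 45], [[-132, -38, -98], [0, 0, 0], 45], [[-189, -54, -98], [0, 0, 0], 45], [[-245, -71, -98], [0, 0, 0], 45], [[-295, -85, -98], [0, 0, 0], 45]])

```text
clock: 10.3
tool_pos: [492.8, -264.9, 143.0]
eef_rot: [[-0.121, 0.993, 0.001], [0.993, 0.121, -0.001], [-0.001, 0.001, -1.0]]
force: [1.2, -0.4, -1.2]
grip_width: 0.625
grip_force: 63.8
```

Request:
send_rows(commands=[[[-35, -10, 0], [0, 0, 0], 45], [[-48, -13.5, 0], [0, 0, 0], 45], [[-50.5, -14.5, 5], [0, 0, 0], 45], [[-50.5, -14.5, 15], [0, 0, 0], 45], [[-50.5, -14.5, 25], [0, 0, 0], 45], [[-50.5, -14.5, 33], [0, 0, 0], 45], [[-50.5, -14.5, 38], [0, 0, 0], 45], [[-50.5, -14.5, 39.5], [0, 0, 0], 45], [[-50.5, -14.5, 39.5], [0, 0, 0], 45], [[-50.5, -14.5, 39.5], [0, 0, 0], 45]])

```text
clock: 11.55
tool_pos: [485.0, -315.0, 102.5]
eef_rot: [[-0.122, 0.993, 0.001], [0.993, 0.122, -0.001], [-0.001, 0.001, -1.0]]
force: [0.7, -0.3, -1.1]
grip_width: 0.625
grip_force: 64.2
```

Request:
send_rows(commands=[[[0, 0, 0], [0, 0, 0], 60], [[0, 0, 0], [0, 0, 0], 100], [[0, 0, 0], [0, 0, 0], 100], [[0, 0, -8], [0, 0, 0], 100], [[0, 0, -25], [0, 0, 0], 100], [[0, 0, -50], [0, 0, 0], 100], [[0, 0, -75], [0, 0, 0], 100], [[20, 0, -80], [0, 0, -0.15], 100], [[60, 4, -80], [0, 0, -0.32], 100], [[110, 8, -80], [0, 0, -0.49], 100]])

```text
clock: 12.8
tool_pos: [480.2, -204.5, 184.3]
eef_rot: [[-0.578, 0.816, 0.003], [0.816, 0.578, -0.002], [-0.003, 0.002, -1.0]]
force: [0.5, 0.8, 0.4]
grip_width: 1.006
grip_force: 0.0
```

```bash
python3 - <<'E'
from h import *
p=np.array([541.511,40.408,43.813])+Rz(7)@[-345.5,-99.5,-58.5];print(p)
y=7+np.degrees(.49);q=p+Rz(7)@[110,8,-80];print(q,y,sense()["tool_pos"],sense()["eef_rot"][:,1])
print(go(q,y,[475.8,-45,q[2]],97),go(q,y,[475.8,-45,43],97))
for n in("top","scene"):
    c,d=viewer.read_camera(n);C=cloud(n,d)
    for z,s in((69.5,58),(119.5,45)):
        k=C[(abs(C[...,2]-z)<6)&(np.hypot(C[...,0]-485,C[...,1]+316)<s)];print(n,len(k),k.mean(0),cv2.minAreaRect(k[:,:2].astype(np.float32)))
E
```

```text
[ 484.85851606 -314.64269506  102.313     ]
[ 479.3932575  -204.48766363  182.313     ] 35.07493196141034 [ 480.24884436 -204.46439643  184.26874488] [0.81619907 0.57776869 0.00155612]
([132.6, 88.7, 0.0], np.float64(-1.081)) ([132.6, 88.7, 139.3], np.float64(-1.081))
top 0 [nan nan nan] ((0.0, 0.0), (0.0, 0.0), 0.0)
top 0 [nan nan nan] ((0.0, 0.0), (0.0, 0.0), 0.0)
scene 247 [ 506.78167107 -325.09511122   69.05532553] ((489.8019104003906, -318.2442321777344), (71.87079620361328, 68.69686126708984), 7.192789554595947)
scene 387 [ 490.50718119 -315.75084067  119.25319014] ((487.97332763671875, -315.8447265625), (57.48891067504883, 52.70671844482422), 5.5977864265441895)<stdin>:8: RuntimeWarning: Mean of empty slice.
  ret = um.true_divide(
```

Request:
send_rows(commands=[[[20, 13, 0], [0, 0, -0.16], 100], [[45, 30, 0], [0, 0, -0.32], 100], [[72, 48, 0], [0, 0, -0.48], 100], [[98, 66, 0], [0, 0, -0.64], 100], [[120, 80, 10], [0, 0, -0.8], 100], [[132.6, 88.7, 30], [0, 0, -0.95], 100], [[132.6, 88.7, 55], [0, 0, -1.05], 100], [[132.6, 88.7, 70], [0, 0, -1.081], 100], [[132.6, 88.7, 70], [0, 0, -1.081], 100], [[132.6, 88.7, 70], [0, 0, -1.081], 100]])

```text
clock: 14.15
tool_pos: [476.6, -45.5, 113.3]
eef_rot: [[-0.993, -0.12, 0.002], [-0.12, 0.993, -0.0], [-0.002, -0.001, -1.0]]
force: [0.1, 0.5, 0.7]
grip_width: 1.0
grip_force: 0.0
```

Request:
send_rows(commands=[[[0, 0, 15], [0, 0, 0], 100], [[0, 0, 35], [0, 0, 0], 100], [[0, 0, 53], [0, 0, 0], 100], [[0, 0, 65], [0, 0, 0], 100], [[0, 0, 69.5], [0, 0, 0], 70], [[0, 0, 69.5], [0, 0, 0], 30], [[0, 0, 69.5], [0, 0, 0], 30], [[0, 0, 69.5], [0, 0, 0], 30], [[0, 0, 69.5], [0, 0, 0], 30], [[0, 0, 69.5], [0, 0, 0], 30]])

```text
clock: 15.4
tool_pos: [476.5, -45.2, 43.5]
eef_rot: [[-0.993, -0.122, 0.002], [-0.122, 0.993, -0.0], [-0.001, -0.0, -1.0]]
force: [-0.2, 0.1, 4.7]
grip_width: 0.436
grip_force: 60.5
```

```bash
python3 - <<'E'
from h import *
q=np.array([479.39326,-204.48766,182.313])+Rz(35.0749)@[132.6,88.7,139.5];print(q,sense()["tool_pos"],sense()["eef_rot"][:,1])
print(go(q,97,[484.8585,-314.6427,q[2]+108.5]))
c,d=viewer.read_camera("top");C=cloud("top",d);cv2.imwrite("pics/c.png",cv2.resize(c[160:270,200:400],None,fx=4,fy=4))
for z,s in((69.5,58),(119.5,45)):
        k=C[(abs(C[...,2]-z)<6)&(np.hypot(C[...,0]-485,C[...,1]+316)<s)];print(len(k),k.mean(0),cv2.minAreaRect(k[:,:2].astype(np.float32)))
E
```

```text
[475.7873127  -44.99644662  42.813     ] [476.53381286 -45.16860103  43.47367838] [-1.21865776e-01  9.92546470e-01 -4.88086109e-04]
([23.9, -268.7, -108.5], np.float64(-0.0))
162 [ 490.80302938 -302.23998236   68.38433111] ((486.14312744140625, -314.9173583984375), (69.97493743896484, 68.35059356689453), 6.469315528869629)
389 [ 485.82767852 -312.47026514  118.5871106 ] ((485.8400573730469, -313.0445861816406), (53.89223098754883, 55.5030403137207), 7.297165870666504)
```

View pics/c.png

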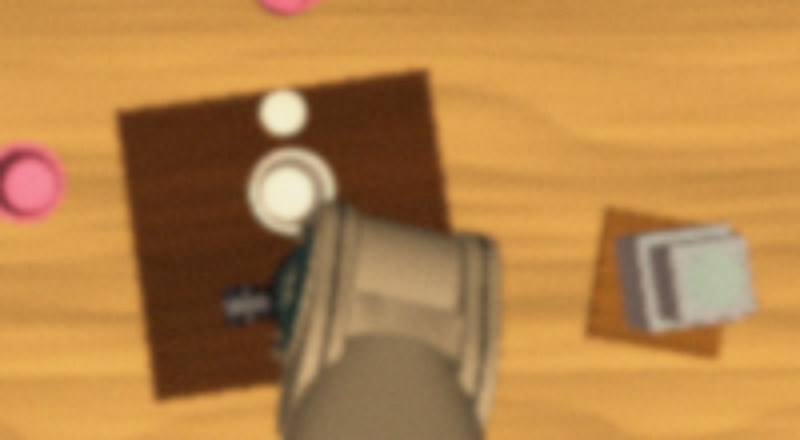

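The medium tin is on the large one at crop (710,275). There is no overhang beyond its edges, and the offset is about 2–3 mm in y. The small tin is gripped (0.436 × 85 = 37 mm), so next I lift it.

Request:
send_rows(commands=[[[0, 0, -10], [0, 0, 0], 30], [[0, 0, -35], [0, 0, 0], 30], [[0, 0, -75], [0, 0, 0], 30], [[1, -10, -110], [0, 0, 0], 30], [[4, -40, -130], [0, 0, 0], 30], [[8, -90, -135], [0, 0, 0], 30], [[13, -140, -135], [0, 0, 0], 30], [[17, -190, -135], [0, 0, 0], 30], [[21, -235, -135], [0, 0, 0], 30], [[23.9, -260, -135], [0, 0, 0], 30]])

```text
clock: 16.7
tool_pos: [483.3, -307.7, 177.7]
eef_rot: [[-0.993, -0.12, -0.0], [-0.12, 0.993, 0.0], [0.0, 0.0, -1.0]]
force: [-0.1, 0.8, -0.4]
grip_width: 0.438
grip_force: 60.3
```

Request:
send_rows(commands=[[[0, -6, 0], [0, 0, 0], 30], [[0, -7.2, 4], [0, 0, 0], 30], [[0, -7.2, 10], [0, 0, 0], 30], [[0, -7.2, 17], [0, 0, 0], 30], [[0, -7.2, 23], [0, 0, 0], 30], [[0, -7.2, 26], [0, 0, 0], 30], [[0, -7.2, 26.5], [0, 0, 0], 30], [[0, -7.2, 26.5], [0, 0, 0], 30], [[0, -7.2, 26.5], [0, 0, 0], 30], [[0, -7.2, 26.5], [0, 0, 0], 30]])

```text
clock: 17.95
tool_pos: [484.7, -313.0, 151.5]
eef_rot: [[-0.993, -0.122, 0.0], [-0.122, 0.993, 0.0], [-0.0, 0.0, -1.0]]
force: [0.2, 1.3, 0.9]
grip_width: 0.439
grip_force: 60.4
```

Request:
send_rows(commands=[[[0, 0, 0], [0, 0, 0], 60], [[0, 0, 0], [0, 0, 0], 100], [[0, 0, 0], [0, 0, 0], 100], [[0, 0, -8], [0, 0, 0], 100], [[0, 0, -25], [0, 0, 0], 100], [[0, 0, -50], [0, 0, 0], 100], [[0, 0, -65], [0, 0, 0], 100], [[-5, 30, -65], [0, 0, 0], 100], [[-20, 80, -65], [0, 0, 0], 100], [[-35, 130, -65], [0, 0, 0], 100]])

```text
clock: 19.2
tool_pos: [503.9, -178.9, 217.2]
eef_rot: [[-0.993, -0.121, 0.001], [-0.121, 0.993, -0.0], [-0.001, -0.001, -1.0]]
force: [0.5, -0.2, 0.3]
grip_width: 1.002
grip_force: 0.0
```

```bash
python3 - <<'E'
from h import *
S=np.array([475.7873,-44.99645,42.813]);p=S+Rz(97)@[23.9,-267.2,-108.5];q=p+Rz(97)@[-35,130,-65]
print(p,q,sense()["tool_pos"])
print(go(q,97,[551.8,-30.8,50]))
for n in("top","scene"):
    c,d=viewer.read_camera(n);C=cloud(n,d)
    if n=="scene":cv2.imwrite("pics/d.png",cv2.resize(c[120:260,60:260],None,fx=4,fy=4))
    for z,s in((69.5,58),(119.5,45),(163,32)):
        k=C[(abs(C[...,2]-z)<6)&(np.hypot(C[...,0]-485,C[...,1]+316)<s)]
        if len(k):print(n,len(k),k.mean(0),cv2.minAreaRect(k[:,:2].astype(np.float32)))
    if n=="top":
        W,r,m=rect("top",c,(272,211),67,lambda h,b:b[...,2]>140);print("cup",r)
E
```

```text
[ 484.62893553 -313.11745903  151.313     ] [ 503.5250362  -179.82103229  216.313     ] [ 503.86462621 -178.90691325  217.23658051]
([-66.1, 142.0, 166.3], np.float64(-0.0))
cup ((550.4160766601562, -29.35913848876953), (63.00328826904297, 62.641014099121094), 78.2705078125)
scene 246 [ 506.6826385  -324.9826595    69.07152215] ((490.16131591796875, -318.37091064453125), (69.30839538574219, 69.34701538085938), 6.554746627807617)
scene 207 [ 500.24806458 -318.02430781  119.24206604] ((487.9953308105469, -315.7760009765625), (57.285797119140625, 52.39322280883789), 6.963620185852051)
scene 218 [ 487.82179377 -314.14534912  163.23152681] ((486.5802001953125, -314.0769348144531), (41.271873474121094, 38.690185546875), 7.4563140869140625)
```

View pics/d.png

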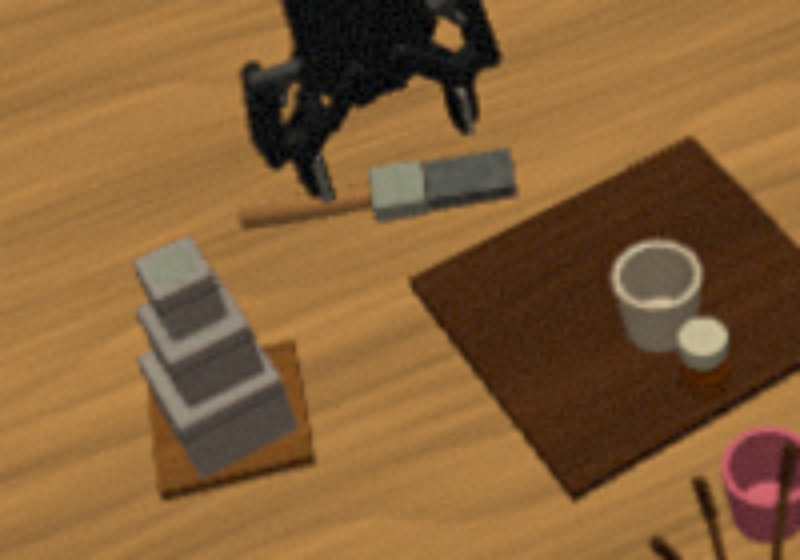

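The stack is good, with the small tin on top at crop (180,265) and about 1.5 mm off. Now the white cup at crop (657,290).

Request:
send_rows(commands=[[[-20, 45, 0], [0, 0, 0], 100], [[-45, 95, 0], [0, 0, 0], 100], [[-62, 132, 15], [0, 0, 0], 100], [[-66, 142, 45], [0, 0, 0], 100], [[-66, 142, 85], [0, 0, 0], 100], [[-66, 142, 100], [0, 0, 0], 100], [[-66, 142, 120], [0, 0, 0], 100], [[-66, 142, 140], [0, 0, 0], 100], [[-66, 142, 157], [0, 0, 0], 100], [[-66, 142, 166], [0, 0, 0], 100]])

```text
clock: 20.55
tool_pos: [551.7, -31.2, 49.9]
eef_rot: [[-0.993, -0.121, -0.0], [-0.121, 0.993, -0.0], [0.0, -0.0, -1.0]]
force: [0.3, 0.4, 0.6]
grip_width: 1.001
grip_force: 0.0
```

Request:
send_rows(commands=[[[0, 0, 0], [0, 0, 0], 80], [[0, 0, 0], [0, 0, 0], 40], [[0, 0, 0], [0, 0, 0], 40], [[0, 0, 0], [0, 0, 0], 40], [[0, 0, 0], [0, 0, 0], 40], [[0, 0, -5], [0, 0, 0], 40], [[0, 0, -15], [0, 0, 0], 40], [[0, 0, -30], [0, 0, 0], 40], [[0, 0, -40], [0, 0, 0], 40], [[0, 0, -40], [0, 0, 0], 40]])

```text
clock: 21.8
tool_pos: [552.9, -31.1, 91.8]
eef_rot: [[-0.993, -0.122, 0.003], [-0.122, 0.993, -0.001], [-0.003, -0.001, -1.0]]
force: [0.5, 0.8, -2.3]
grip_width: 0.672
grip_force: 64.1
```

```bash
python3 - <<'E'
from h import *
q=np.array([503.52504,-179.82103,216.313])+Rz(97)@[-66,142,126];print(q,sense()["tool_pos"],sense()["force"])
print(go(q,97,[447,353.5,50.3+40.5]))
c,d=viewer.read_camera("scene");cv2.imwrite("pics/e.png",cv2.resize(c[120:260,160:310],None,fx=4,fy=4))
E
```

```text
[551.72763924 -30.8360998   90.313     ] [552.90229627 -31.05370893  91.84872312] [ 0.46000532  0.83240802 -2.33531853]
([57.1, 394.2, -0.5], np.float64(-0.0))
```

View pics/e.png

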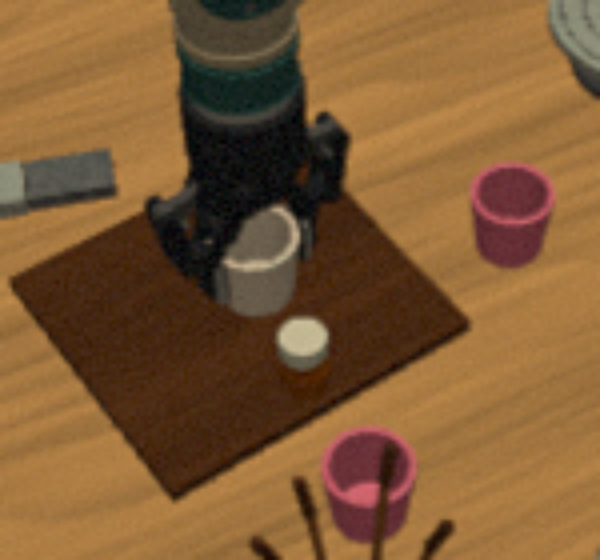

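The cup hangs upright in the fingers at crop (258,265), and the jar at (303,340) is unmoved. Carrying it to the wheel, high over the pink cup.

Request:
send_rows(commands=[[[0, 0, -30], [0, 0, 0], 40], [[3, 20, -60], [0, 0, 0], 40], [[9, 60, -70], [0, 0, 0], 40], [[16, 110, -70], [0, 0, 0], 40], [[24, 165, -70], [0, 0, 0], 40], [[32, 220, -70], [0, 0, 0], 40], [[40, 275, -70], [0, 0, 0], 40], [[48, 330, -70], [0, 0, 0], 40], [[54, 372, -70], [0, 0, 0], 40], [[57, 392, -70], [0, 0, 0], 40]])

```text
clock: 23.1
tool_pos: [446.2, 352.9, 159.7]
eef_rot: [[-0.992, -0.124, -0.001], [-0.124, 0.992, -0.001], [0.001, -0.0, -1.0]]
force: [0.9, -0.5, -2.5]
grip_width: 0.669
grip_force: 64.7
```

Request:
send_rows(commands=[[[0, 2, 0], [0, 0, 0], 40], [[0, 2, 15], [0, 0, 0], 40], [[0, 2, 32], [0, 0, 0], 40], [[0, 2, 48], [0, 0, 0], 40], [[0, 2, 60], [0, 0, 0], 40], [[0, 2, 67], [0, 0, 0], 40], [[0, 2, 69], [0, 0, 0], 40], [[0, 2, 69.5], [0, 0, 0], 40], [[0, 2, 69.5], [0, 0, 0], 40], [[0, 2, 69.5], [0, 0, 0], 40]])

```text
clock: 24.35
tool_pos: [447.5, 353.6, 91.3]
eef_rot: [[-0.993, -0.122, 0.001], [-0.122, 0.993, 0.001], [-0.001, 0.0, -1.0]]
force: [-0.3, -1.3, -0.1]
grip_width: 0.668
grip_force: 64.8
```

Force z is about 0, so the wheel is carrying the cup. Releasing, retreating and looking.

Request:
send_rows(commands=[[[0, 0, 0], [0, 0, 0], 75], [[0, 0, 0], [0, 0, 0], 100], [[0, 0, 0], [0, 0, 0], 100], [[0, 0, -8], [0, 0, 0], 100], [[0, 0, -25], [0, 0, 0], 100], [[0, 0, -60], [0, 0, 0], 100], [[0, 0, -100], [0, 0, 0], 100], [[0, -30, -125], [0, 0, 0], 100], [[0, -80, -125], [0, 0, 0], 100], [[0, -130, -125], [0, 0, 0], 100]])

```text
clock: 25.6
tool_pos: [463.8, 223.5, 218.2]
eef_rot: [[-0.992, -0.123, 0.004], [-0.123, 0.992, 0.001], [-0.004, 0.001, -1.0]]
force: [0.1, -0.6, -0.4]
grip_width: 0.998
grip_force: 0.0
```

```bash
python3 - <<'E'
from h import *
q=np.array([551.72764,-30.8361,90.313])+Rz(97)@[57,394,-.5];r0=q+Rz(97)@[0,-130,-125];print(q,r0,sense()["tool_pos"])
print(go(r0,97,[484.629,-313.117,220]))
c,d=viewer.read_camera("top");C=cloud("top",d);cv2.imwrite("pics/f.png",cv2.resize(c[190:280,80:280],None,fx=4,fy=4))
k=C[(C[...,2]>95)&(C[...,2]<115)&(np.hypot(C[...,0]-447,C[...,1]-353)<45)];print("rim",len(k),k.mean(0),cv2.minEnclosingCircle(k[:,:2].astype(np.float32)))
k=C[(abs(C[...,2]-50)<7)&(np.hypot(C[...,0]-447,C[...,1]-353)<95)];print("wheel",len(k),cv2.minEnclosingCircle(k[:,:2].astype(np.float32)))
for z,s in((69.5,58),(119.5,45),(163,32)):
    k=C[(abs(C[...,2]-z)<6)&(np.hypot(C[...,0]-485,C[...,1]+316)<s)];print(len(k),k.mean(0),cv2.minAreaRect(k[:,:2].astype(np.float32)))
E
```

```text
[447.13598805 353.28053117  90.813     ] [462.9790027  224.24953146 215.813     ] [463.83178675 223.4839824  218.15196494]
([44.0, -536.0, -4.2], np.float64(-0.0))
rim 0 [nan nan nan] ((0.0, 0.0), 0.0)
wheel 9 ((516.0894775390625, 387.0224609375), 11.984991073608398)
166 [ 491.39324515 -301.79663451   68.77825542] ((486.1927795410156, -315.1220703125), (69.88269805908203, 69.22225189208984), 7.349783897399902)
161 [ 490.72201656 -302.22288238  118.62489192] ((485.6651306152344, -312.1856689453125), (53.89986801147461, 53.15581512451172), 6.10216760635376)
217 [ 483.19627573 -311.57588763  162.57795183] ((483.1551513671875, -312.78582763671875), (37.71631622314453, 38.77363586425781), 6.125926971435547)<stdin>:5: RuntimeWarning: Mean of empty slice.
  ret = um.true_divide(
```

View pics/f.png

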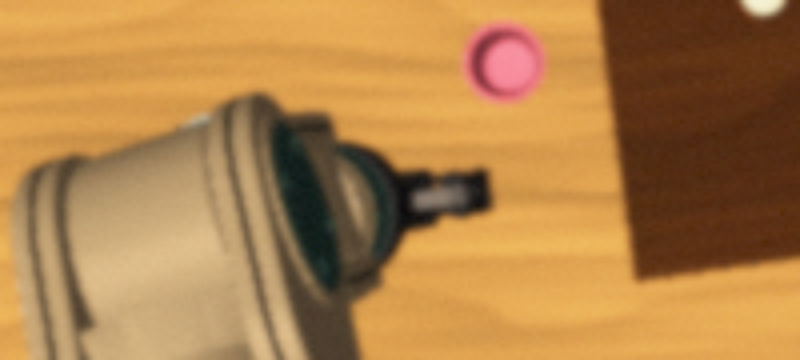

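The arm hides the wheel in this view. I'll look again from above the stack.

Request:
send_rows(commands=[[[2, -25, 0], [0, 0, 0], 100], [[6, -75, 0], [0, 0, 0], 100], [[11, -133, 0], [0, 0, 0], 100], [[16, -192, 0], [0, 0, 0], 100], [[21, -251, 0], [0, 0, 0], 100], [[25, -310, 0], [0, 0, 0], 100], [[30, -369, 0], [0, 0, 0], 100], [[35, -428, 0], [0, 0, 0], 100], [[40, -485, 0], [0, 0, 0], 100], [[44, -520, 0], [0, 0, 0], 100]])

```text
clock: 26.9
tool_pos: [483.0, -300.3, 217.4]
eef_rot: [[-0.993, -0.12, 0.002], [-0.12, 0.993, -0.002], [-0.002, -0.002, -1.0]]
force: [-0.0, 1.1, -0.1]
grip_width: 0.998
grip_force: 0.0
```

```bash
python3 - <<'E'
from h import *
r1=np.array([462.979,224.2495,215.813])+Rz(97)@[44,-520,0];print(r1,sense()["tool_pos"],go(r1,97,[484.629,-313.117,151.313]))
for n in("top","scene"):
    c,d=viewer.read_camera(n);C=cloud(n,d)
    k=C[(C[...,2]>99)&(C[...,2]<114)&(np.hypot(C[...,0]-447,C[...,1]-353)<45)];print("rim",len(k),k.mean(0),cv2.minEnclosingCircle(k[:,:2].astype(np.float32)))
    k=C[(abs(C[...,2]-50)<5)&(np.hypot(C[...,0]-447,C[...,1]-353)<95)];print("wheel",len(k),cv2.minEnclosingCircle(k[:,:2].astype(np.float32)))
    if n=="top": W,r,m=rect("top",c,(138,245),52,lambda h,b:h[...,1]<80);print(r)
    cv2.imwrite(f"pics/g_{n}.png",c)
s=cv2.imread("pics/g_scene.png");cv2.imwrite("pics/g.png",cv2.resize(s[80:160,280:370],None,fx=6,fy=6))
E
```

```text
[ 482.6790279  -297.23674996  215.813     ] [ 482.95901906 -300.32833473  217.42494357] ([-0.0, -16.0, 64.5], np.float64(-0.0))
rim 146 [444.87569581 355.77111059 104.60831571] ((445.1151428222656, 354.4241638183594), 30.074920654296875)
wheel 2070 ((445.8836975097656, 355.498779296875), 80.95745849609375)
((445.15643310546875, 354.78997802734375), (159.52694702148438, 158.64019775390625), 0.5086276531219482)
rim 116 [448.30233181 351.01650556 104.73020936] ((446.8813781738281, 350.0030212402344), 31.221370697021484)
wheel 1086 ((447.18853759765625, 351.19732666015625), 82.46387481689453)
```

View pics/g.png

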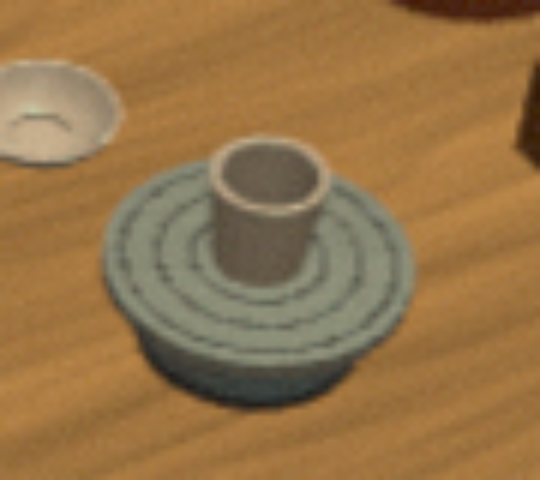

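The cup stands upright on the steel wheel at crop (265,210), within about 1 mm of its centre. Now the small tin goes back.

Request:
send_rows(commands=[[[0, -11, 0], [0, 0, 0], 100], [[0, -16, 5], [0, 0, 0], 100], [[0, -16, 22], [0, 0, 0], 100], [[0, -16, 42], [0, 0, 0], 100], [[0, -16, 58], [0, 0, 0], 100], [[0, -16, 64.5], [0, 0, 0], 100], [[0, -16, 64.5], [0, 0, 0], 60], [[0, -16, 64.5], [0, 0, 0], 30], [[0, -16, 64.5], [0, 0, 0], 30], [[0, -16, 64.5], [0, 0, 0], 30]])

```text
clock: 28.25
tool_pos: [485.2, -313.6, 152.4]
eef_rot: [[-0.993, -0.122, 0.002], [-0.122, 0.993, -0.001], [-0.002, -0.001, -1.0]]
force: [-0.5, 1.3, 3.2]
grip_width: 0.44
grip_force: 60.1
```

Request:
send_rows(commands=[[[0, 0, 0], [0, 0, 0], 30], [[0, 0, -8], [0, 0, 0], 30], [[0, 0, -25], [0, 0, 0], 30], [[-1, 20, -30], [0, 0, 0], 30], [[-5, 65, -30], [0, 0, 0], 30], [[-10, 120, -30], [0, 0, 0], 30], [[-15, 175, -30], [0, 0, 0], 30], [[-20, 225, -15], [0, 0, 0], 30], [[-23, 255, 15], [0, 0, 0], 30], [[-23.9, 267.2, 50], [0, 0, 0], 30]])

```text
clock: 29.5
tool_pos: [475.4, -42.3, 101.5]
eef_rot: [[-0.992, -0.125, 0.002], [-0.125, 0.992, 0.0], [-0.002, -0.0, -1.0]]
force: [-0.3, -1.6, -0.8]
grip_width: 0.438
grip_force: 60.2
```

Request:
send_rows(commands=[[[0, 0, 20], [0, 0, 0], 30], [[0, 0, 38], [0, 0, 0], 30], [[0, 0, 50], [0, 0, 0], 30], [[0, 0, 56], [0, 0, 0], 30], [[0, 0, 58], [0, 0, 0], 30], [[0, 0, 58], [0, 0, 0], 30], [[0, 0, 58], [0, 0, 0], 60], [[0, 0, 58], [0, 0, 0], 100], [[0, 0, 58], [0, 0, 0], 100], [[0, 0, 40], [0, 0, 0], 100]])

```text
clock: 30.75
tool_pos: [474.3, -44.7, 60.3]
eef_rot: [[-0.993, -0.122, -0.003], [-0.122, 0.993, 0.001], [0.003, 0.001, -1.0]]
force: [0.4, -0.2, 0.4]
grip_width: 0.997
grip_force: 0.0
```

```bash
python3 - <<'E'
from h import *
q=np.array([475.7873,-44.99645,42.813])+[0,0,18.5];print(q,sense()["tool_pos"])
print(go(q,97,[484.858,-314.643,102.3],7))
E
```

```text
[475.7873  -44.99645  61.313  ] [474.34467931 -44.74039868  60.32503382]
([23.9, -268.7, -41.0], np.float64(1.571))
```

Request:
send_rows(commands=[[[0, 0, -30], [0, 0, 0], 100], [[0, 0, -75], [0, 0, 0], 100], [[2, -20, -110], [0, 0, 0.15], 100], [[5, -55, -114], [0, 0, 0.33], 100], [[8, -90, -114], [0, 0, 0.51], 100], [[12, -130, -114], [0, 0, 0.69], 100], [[15, -170, -114], [0, 0, 0.87], 100], [[19, -210, -114], [0, 0, 1.05], 100], [[22, -245, -114], [0, 0, 1.23], 100], [[23.9, -268.7, -114], [0, 0, 1.4], 100]])

```text
clock: 32.0
tool_pos: [484.8, -316.4, 175.1]
eef_rot: [[-0.282, 0.959, 0.0], [0.959, 0.282, -0.0], [-0.0, 0.0, -1.0]]
force: [0.7, 0.3, -0.5]
grip_width: 1.003
grip_force: 0.0
```

Request:
send_rows(commands=[[[0, 0, 0], [0, 0, 0.12], 100], [[0, 0, 0], [0, 0, 0.171], 100], [[0, 0, 10], [0, 0, 0.171], 100], [[0, 0, 30], [0, 0, 0.171], 100], [[0, 0, 52], [0, 0, 0.171], 100], [[0, 0, 68], [0, 0, 0.171], 100], [[0, 0, 73], [0, 0, 0.171], 100], [[0, 0, 73], [0, 0, 0.171], 45], [[0, 0, 73], [0, 0, 0.171], 45], [[0, 0, 73], [0, 0, 0.171], 45]])

```text
clock: 33.25
tool_pos: [485.5, -315.2, 103.3]
eef_rot: [[-0.122, 0.993, 0.002], [0.993, 0.122, -0.001], [-0.002, 0.001, -1.0]]
force: [0.3, -0.3, 3.6]
grip_width: 0.629
grip_force: 63.8
```

```bash
python3 - <<'E'
from h import *
s=sense();print(s["tool_pos"],s["eef_rot"][:,1],s["force"])
print(go([484.858,-314.643,102.3],7,[541.511,40.408,44.3]))
E
```

```text
[ 485.45276473 -315.16609735  103.30571321] [0.99255916 0.12175518 0.00141276] [ 0.2532761  -0.31545902  3.64221705]
([345.5, 99.5, 58.0], np.float64(-0.0))
```

Request:
send_rows(commands=[[[0, 0, -8], [0, 0, 0], 45], [[0, 0, -25], [0, 0, 0], 45], [[20, 6, -30], [0, 0, 0], 45], [[65, 19, -30], [0, 0, 0], 45], [[118, 34, -30], [0, 0, 0], 45], [[173, 50, -30], [0, 0, 0], 45], [[228, 66, -30], [0, 0, 0], 45], [[280, 81, -30], [0, 0, 0], 45], [[322, 93, -30], [0, 0, 0], 45], [[345.5, 99.5, -20], [0, 0, 0], 45]])

```text
clock: 34.5
tool_pos: [541.9, 43.7, 123.6]
eef_rot: [[-0.125, 0.992, 0.002], [0.992, 0.125, 0.001], [0.0, 0.003, -1.0]]
force: [0.4, -1.2, -1.5]
grip_width: 0.627
grip_force: 63.5
```

Request:
send_rows(commands=[[[0, 0, 10], [0, 0, 0], 45], [[0, 0, 30], [0, 0, 0], 45], [[0, 0, 50], [0, 0, 0], 45], [[0, 0, 67], [0, 0, 0], 45], [[0, 0, 75], [0, 0, 0], 45], [[0, 0, 78], [0, 0, 0], 45], [[0, 0, 78], [0, 0, 0], 45], [[0, 0, 78], [0, 0, 0], 75], [[0, 0, 78], [0, 0, 0], 100], [[0, 0, 78], [0, 0, 0], 100]])

```text
clock: 35.75
tool_pos: [541.9, 40.4, 44.5]
eef_rot: [[-0.122, 0.993, 0.001], [0.993, 0.122, -0.0], [-0.0, 0.001, -1.0]]
force: [0.5, -0.9, 0.6]
grip_width: 0.998
grip_force: 0.0
```

Request:
send_rows(commands=[[[0, 0, -10], [0, 0, 0], 100], [[0, 0, -40], [0, 0, 0], 100], [[0, 0, -80], [0, 0, 0], 100], [[-25, -7, -90], [0, 0, 0], 100], [[-75, -22, -90], [0, 0, 0], 100], [[-132, -38, -90], [0, 0, 0], 100], [[-189, -54, -90], [0, 0, 0], 100], [[-245, -71, -90], [0, 0, 0], 100], [[-300, -86, -90], [0, 0, 0], 100], [[-335, -96.5, -90], [0, 0, 0], 100]])

```text
clock: 37.0
tool_pos: [486.3, -306.8, 135.3]
eef_rot: [[-0.12, 0.993, 0.001], [0.993, 0.12, -0.001], [-0.001, 0.001, -1.0]]
force: [-0.3, 0.8, -0.2]
grip_width: 0.996
grip_force: 0.0
```

Request:
send_rows(commands=[[[-8, -2, 0], [0, 0, 0], 100], [[-10.5, -3, 5], [0, 0, 0], 100], [[-10.5, -3, 25], [0, 0, 0], 100], [[-10.5, -3, 48], [0, 0, 0], 100], [[-10.5, -3, 68], [0, 0, 0], 100], [[-10.5, -3, 80], [0, 0, 0], 100], [[-10.5, -3, 82.5], [0, 0, 0], 100], [[-10.5, -3, 82.5], [0, 0, 0], 60], [[-10.5, -3, 82.5], [0, 0, 0], 60], [[-10.5, -3, 82.5], [0, 0, 0], 60]])

```text
clock: 38.25
tool_pos: [485.3, -314.8, 52.5]
eef_rot: [[-0.122, 0.993, 0.001], [0.993, 0.122, -0.0], [-0.001, 0.001, -1.0]]
force: [0.9, 1.2, 1.2]
grip_width: 0.813
grip_force: 70.0
```

Request:
send_rows(commands=[[[0, 0, 0], [0, 0, 0], 60], [[0, 0, -12], [0, 0, 0], 60], [[0, 0, -40], [0, 0, 0], 60], [[0, 0, -65], [0, 0, 0], 60], [[20, 10, -70], [0, 0, 0], 60], [[60, 31, -70], [0, 0, 0], 60], [[110, 56, -70], [0, 0, 0], 60], [[155, 79, -70], [0, 0, 0], 60], [[187, 96, -70], [0, 0, 0], 60], [[199, 102, -65], [0, 0, 0], 60]])

```text
clock: 39.5
tool_pos: [561.5, -101.6, 116.1]
eef_rot: [[-0.125, 0.992, -0.001], [0.992, 0.125, 0.001], [0.001, -0.001, -1.0]]
force: [0.1, 0.5, -5.5]
grip_width: 0.812
grip_force: 69.8
```

Request:
send_rows(commands=[[[0, 0, 5], [0, 0, 0], 60], [[0, 0, 22], [0, 0, 0], 60], [[0, 0, 42], [0, 0, 0], 60], [[0, 0, 57], [0, 0, 0], 60], [[0, 0, 63], [0, 0, 0], 60], [[0, 0, 65], [0, 0, 0], 60], [[0, 0, 65], [0, 0, 0], 60], [[0, 0, 65], [0, 0, 0], 100], [[0, 0, 65], [0, 0, 0], 100], [[0, 0, 65], [0, 0, 0], 100]])

```text
clock: 40.75
tool_pos: [562.5, -104.9, 52.1]
eef_rot: [[-0.122, 0.993, 0.001], [0.993, 0.122, -0.0], [-0.0, 0.001, -1.0]]
force: [-0.1, -0.4, -0.0]
grip_width: 0.999
grip_force: 0.0
```

Request:
send_rows(commands=[[[0, 0, -10], [0, 0, 0], 100], [[0, 0, -35], [0, 0, 0], 100], [[0, 0, -75], [0, 0, 0], 100], [[0, 0, -115], [0, 0, 0], 100], [[-25, 0, -130], [0, 0, 0], 100], [[-75, 0, -130], [0, 0, 0], 100], [[-130, 0, -130], [0, 0, 0], 100], [[-185, 0, -130], [0, 0, 0], 100], [[-225, 0, -130], [0, 0, 0], 100], [[-240, 0, -130], [0, 0, 0], 100]])

```text
clock: 42.0
tool_pos: [591.2, -345.4, 182.4]
eef_rot: [[-0.119, 0.993, 0.001], [0.993, 0.119, -0.001], [-0.001, 0.001, -1.0]]
force: [0.2, 0.1, -0.3]
grip_width: 0.998
grip_force: 0.0
```

```bash
python3 - <<'E'
from h import *
for n in("top","scene"):
    c,d=viewer.read_camera(n);C=cloud(n,d);cv2.imwrite(f"pics/h_{n}.png",c)
    C0=cloud(n,np.load(n+"0.npy"))
    for nm,x,y,z,s in(("L",562,-105,70,50),("M",541.5,40,62,38),("S",476,-45,56,26),("jar",606.7,-25,62,20)):
        for D in(C0,C):
            k=D[(abs(D[...,2]-z)<6)&(np.hypot(D[...,0]-x,D[...,1]-y)<s)];print(n,nm,len(k),k.mean(0).round(1),end=" ")
        print()
    k=C[(C[...,2]>99)&(C[...,2]<114)&(np.hypot(C[...,0]-447,C[...,1]-353)<45)];print("rim",k.mean(0))
cv2.imwrite("pics/h.png",cv2.resize(c[80:260,100:370],None,fx=2.9,fy=2.9))
print(sense()["clock"],sense()["force"])
E
```

```text
top L 585 [ 560.4 -105.2   68.8] top L 582 [ 562.5 -106.1   68.9] 
top M 347 [539.8  41.3  60.7] top M 339 [541.8  41.9  60.8] 
top S 170 [474.7 -44.2  54.9] top S 171 [473.5 -44.3  54.8] 
top jar 88 [607.6 -25.   60.9] top jar 88 [607.7 -25.   60.2] 
rim [444.9780971  355.26738602 104.76707746]
scene L 623 [ 565.  -108.1   69.4] scene L 604 [ 566.6 -109.4   69.5] 
scene M 320 [543.9  38.7  61.4] scene M 315 [545.9  39.1  61.2] 
scene S 150 [478.4 -46.8  55.3] scene S 154 [477.1 -46.7  55.3] 
scene jar 99 [611.  -27.3  61.1] scene jar 102 [611.2 -27.5  61.3] 
rim [447.73629756 350.88356511 104.62711258]
42.1 [ 0.53436468  0.85477716 -0.38651148]
```

View pics/h.png

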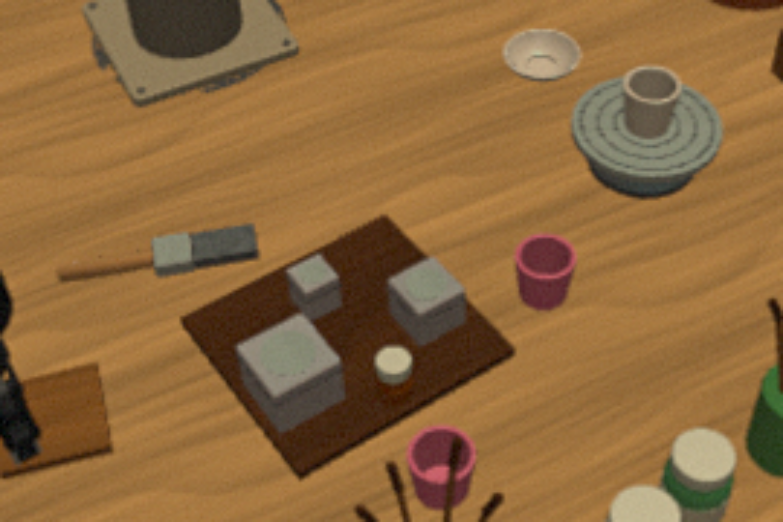

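All three tins are back within about 2 mm of their starting spots: small at crop (315,285), medium at (427,295), large at (290,365). The jar at (393,365) is unmoved, the cup stands on the wheel at (650,100), and the gripper is clear. Handing in.

```bash
python3 -c "
from cell import bot
print(bot.finish_job())"
```

```text
the job is handed in; nothing more can be done
None
```

The job is handed in at about 42 s: the cup stands within about 1 mm of the wheel's centre, each tin is back within about 2–3 mm of its start, and the glaze jar did not move (all measured by camera; no verdict was returned).

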